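# Lever the battery cover off a drum clock

## Task

Open the clock for a battery change: with the wooden-handled opening lever, reach slantwise down the pry recess, under the edge of the round cover, and lever that edge up until the cover snaps free there. Lay the lever back down flat on its leather pad, then lift the loosened cover off the clock and set it down right way up in the felt-lined tray. Put both down gently, drop nothing, and leave the fresh cell, the tin, the beeswax and the tweezers where they are.

Things in the scene. Friction and masses are not known exactly. Their poses are not given: they have to be found in the camera images.
- clock: Steel drum clock, face down in a round dark leather cushion, fixed. Case 94 mm across, cushion 122 mm. Origin on the bench under its axis, z up; local -x points to the pry recess. In its top: a bore 48 mm wide, 18 mm deep; a seat ring 46 mm above the bench out to radius 30; a flat rim 48 mm high from radius 30 to 41; then the case bevels down outwards. The cover sits in it.
- recess_lip (a point): Middle of the pry recess's outer lip, 40 mm from the clock's axis, 48 mm high: the blade goes over it and levers on it. The recess is a scoop in rim and seat, a fan 18 degrees either side of local -x; its floor slopes down inwards at 32 degrees from the lip to radius 25, height 39 mm, under the cover's edge, 16 mm wide there. Outside the lip the case bevels down at 48 degrees.
- cover: Round dark steel battery cover, 58 mm across, about 60 g, snapped into the clock. Origin: middle of the flange's underside, z up, 46 mm above the bench when seated. Flange 7.5 mm thick (upright side 1.5 to 6 mm above the underside, edges bevelled), its top 5.5 mm above the rim; below it a plug 45 mm across, 9 mm deep, whose bead is held by four sprung balls in the bore.
- cover_edge (a point): Lower edge of the cover's flange over the recess, 29 mm from its axis; 46 mm above the bench when seated. Seated, it holds so firmly that fingers slip off its edge; levered up here it snaps past the two near balls (40 degrees either side of the recess) when this edge is up about 3 mm, jumps and stays cocked up by itself (this edge up about 8 mm); the cover then lifts off with a light pull.
- lever: Opening lever lying flat along its x, blade to +x, about 100 g, balanced near x = 14. Origin under the middle of the dark wooden handle, on its underside. Handle 96 mm long, 16 mm wide (y), 18 mm high; brass ferrule to x = 58; flat steel blade to x = 112 at mid-height (9 mm), 10 mm wide, 3 mm thick, tapering over the last 18 mm to 8 mm wide and 1.6 mm thick.
- lever_tip (a point): End of the lever's blade, 112 mm from the origin along x, at mid-height 9 mm.
- tool_pad: Brown leather pad, 210 mm (x) by 75 mm (y), 4 mm thick, fixed; origin at the middle of its underside. The lever starts on it.
- tray: Low wooden tray lined with green felt, 170 mm (x) by 130 mm (y), 14 mm high, walls and floor 4 mm, fixed; origin at the middle of its underside.
- fresh_cell: Fresh button cell, 25 mm across, 7.5 mm high, lying loose in front of the clock; leave alone. Origin at the middle of its underside.
- round_tin: Round aluminium tin, 66 mm across, 29 mm high, loose, behind the clock; leave alone. Origin at the middle of its underside.
- beeswax: Yellow lump of beeswax, 34 by 48 by 22 mm, loose, behind the clock; leave alone. Origin at the middle of its underside.
- tweezers: Steel tweezers, 165 mm long (x), 16 mm wide, 8 mm high, lying loose in front of the clock; leave alone. Origin at the middle of their underside.

How it is judged:
By the outcome, as a careful person would: the job done as asked, in the order asked, and still so for the second after the job is handed in, with the robot touching nothing.
It also fails if it takes over 67 s, if anything falls off the work surface, if the arm or the gripper's body presses on something with over 40 N, if the wrist force passes 120 N, or if a joint passes its speed limit or range.

## Robot

A 6-joint arm with a two-finger parallel gripper is mounted at the origin on a cart in front of the work surface, level with it; the furniture and walls round the work are solid. World frame = base frame: x ahead of the robot, y to its left, z up, the work surface at z = 0. Lengths are in m, angles in rad, forces in N, time in s.
With the tool pointing down it reaches from about 0.275 to 0.825 m from the base axis. Payload 4.9 kg.
Tool frame: the origin (TCP) lies midway between the tips of the shut fingers; the grasp point (between the pads) lies ctrl.grip_point_offset behind it (ctrl.grip_point_offset is the distance from the TCP to the grasp point, in m); z points along the fingers, y is the line along which they close (so a half turn about z gives the same grasp; the last joint's range is limited). The gripper opens to 85 mm and grips with 20 to 120 N. Pads are 22 mm wide; open, the fingers measure 114 mm over their backs; the gripper's body (76 mm by 85 mm) begins 54 mm behind the grasp point. The pads swing forward as they close: fully open they stand 13 mm farther back than shut.
Start: joints at [1.058, 0.326, -0.193, 1.052, 0, 1.437], TCP at [0.203, 0.511, 0.231] pointing down, gripper open.
Joint ranges: [-2.65, 2.65], [-0.97, 1.79], [-1.3, 1.35], [-1.93, 2.1], [-1.47, 1.37], [-3.14, 3.14]. Speed limits (rad/s): [2.57, 2.57, 3.14, 3.14, 3.14, 3.14].

## Interface

Orientations are given as a unit quaternion [x, y, z, w].
In Python, from plant import ctrl gives the robot as it stands. Calls block until the motion is done:
- ctrl.move_pose(position, orientation): joint-space move of the TCP to a pose.
- ctrl.servo_line(position, frame=None, speed=0.15): straight line of the TCP; frame=None keeps the orientation; speed is the mean speed in m/s.
- ctrl.move_joints(angles): joint-space move.
- ctrl.grip(opening, newtons=None): finger opening in m; newtons is the grip in N (None keeps the last); returns when the fingers have stopped.
- ctrl.pause(seconds).
- ctrl.ik(position, orientation): joint angles nearest the present ones, or None.
- ctrl.get_obs(): the state.
- ctrl.read_camera(name): name is "scene" or "top" or "wrist"; returns a dict with "pixels" (400x640x3 uint8, blue, green, red), "camera_matrix" (3x3 intrinsics, pixels), "rvec" (rotation vector, rad) and "tvec" (3), from world to camera coordinates, as OpenCV has them. Camera axes: x right, y down, z forward; pixel columns grow to the right and rows downward; lengths in m; the calibration is good to about 2 mm. A picture is of the moment at which its call begins. There is no depth.
A pose or a line that the arm cannot do raises ctrl.PlanningError and nothing moves.
- ctrl.close_job(): hands the job in; it is judged then, once.
The state is a dict: "time_s": time; "joint_pos": joint angles; "dq": joint speeds; "joint_efforts": joint torques, N m; "tcp_pos": TCP position; "eef_rot": TCP orientation; "ft_force": force on the tool from outside, world axes, zero at the start; "wrist_torque": the same for the moment, N m; "grip_width": finger opening in m; "grasp_force": force on a finger pad.
Only numpy, scipy, OpenCV 4.12 (cv2) and the standard library are available. Lean on these libraries where they do the work, as an engineer would, in place of code of your own. Each camera call takes 0.05 s, during which the arm holds its last target. There are 200 camera calls.

## Working session

There is one attempt and no reset: what is moved stays moved. The work goes in short steps, each a Python script; the robot and the scene stay as the last script left them, time stands still between calls to the robot, and variables do not carry over. Pictures are saved under pics/ and viewed, at most 10 in all, crops included, and the job is handed in when it is done.

```bash
ls; mkdir -p pics; cat > h.py <<'E'
from plant import ctrl
import numpy as np, cv2
from scipy.spatial.transform import Rotation as R
def cam(n):
    c=ctrl.read_camera(n); return c
def ray(c,uv):
    uv=np.array(uv,float).reshape(-1,2); Rm=cv2.Rodrigues(np.array(c['rvec'],float))[0]; t=np.array(c['tvec'],float).ravel()
    n=np.c_[uv,np.ones(len(uv))]@np.linalg.inv(np.array(c['camera_matrix'])).T
    return -Rm.T@t, n@Rm
def onz(c,uv,z):
    o,d=ray(c,uv); return o+d*((z-o[2])/d[:,2])[:,None]
def tri(ca,a,cb,b):
    o1,d1=ray(ca,a);o2,d2=ray(cb,b);d1=d1[0]/np.linalg.norm(d1[0]);d2=d2[0]/np.linalg.norm(d2[0])
    s=np.linalg.lstsq(np.c_[d1,-d2],o2-o1,rcond=None)[0]
    p,q=o1+s[0]*d1,o2+s[1]*d2; return (p+q)/2,np.linalg.norm(p-q)
def proj(c,p):
    return cv2.projectPoints(np.array(p,float).reshape(-1,3),np.array(c['rvec'],float),np.array(c['tvec'],float),np.array(c['camera_matrix'],float),None)[0].reshape(-1,2)
E
python3 - <<'E'
from h import *
import pickle
print(ctrl.get_obs(),ctrl.grip_point_offset)
d={}
for n in("scene","top","wrist"):
    c=cam(n);d[n]=c;cv2.imwrite(f"pics/{n}0.png",c["pixels"]);o,r=ray(c,(320,200));print(n,o,r)
pickle.dump(d,open("c0.pkl","wb"))
E
```

```text
pics
plant.py
{'time_s': 0.0, 'joint_pos': array([ 1.05780138e+00,  3.26917618e-01, -1.93602785e-01,  1.05201391e+00,
        8.02923300e-06,  1.43662068e+00]), 'dq': array([-0.00108937, -0.00096548, -0.00073058, -0.00149851,  0.00076576,
       -0.00114557]), 'joint_efforts': array([ 1.67214985e-03, -4.43391109e+01,  2.62443280e+01,  1.55116530e-02,
        1.67845309e-05, -1.58532067e-06]), 'tcp_pos': array([0.20308267, 0.51049244, 0.23050897]), 'eef_rot': array([ 1.88279069e-01,  9.82115185e-01, -8.22615294e-04, -2.80117481e-04]), 'ft_force': array([0.18822209, 0.42398234, 0.23426463]), 'wrist_torque': array([ 0.00775627, -0.03399299,  0.03701415]), 'grasp_force': 0.0, 'grip_width': 0.08549346690692335} 0.0187
scene [ 0.05738256 -0.55434555  0.62080347] [[ 0.52992039  0.59550867 -0.60380974]]
top [0.40515823 0.0403658  1.2649245 ] [[ 0.12214849 -0.00143503 -0.99255281]]
wrist [0.13942032 0.53738311 0.37216456] [[ 0.25176557 -0.11299553 -0.96123222]]
```

View pics/top0.png

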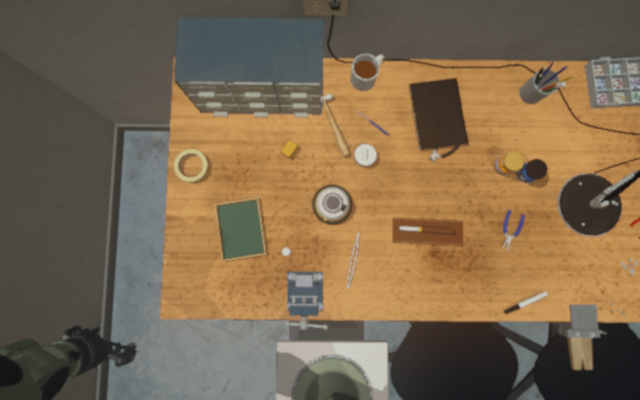

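View pics/scene0.png

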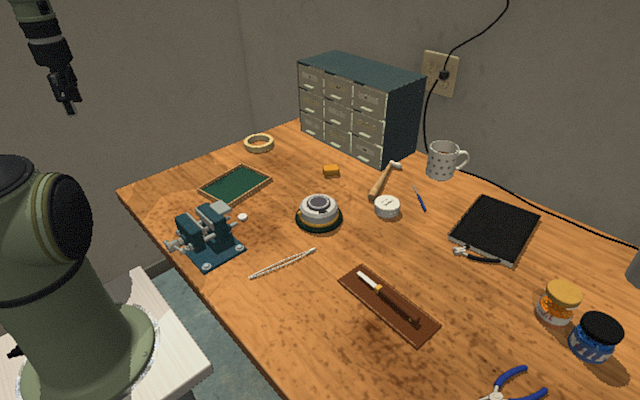

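Top view: clock at (332,204), tray (241,229), pad (428,231) with the blade pointing left (+y), and the handle to the right. Scene view: clock (319,210), lever blade (365,280), handle (400,308). Next: locate these coarsely and take close wrist views.

```bash
python3 - <<'E'
from h import *
import pickle
d=pickle.load(open("c0.pkl","rb"))
t=d['top']
for n,uv,z in(("clock",(332,203),.05),("tray",(241,229),.0),("pad",(428,231),.004),("tip",(400,229),.013),("cell",(286,252),.005),("vise",(305,290),.05),("tweez",(353,260),0.004)):print(n,onz(t,uv,z).round(3))
for n,a,b in(("clock",(332,203),(319,203)),):print(tri(t,a,d['scene'],b))
w=d['wrist'];o=ctrl.get_obs();M=R.from_quat(o['eef_rot']);co,cd=ray(w,(320,200))
print("cam in tool",M.inv().apply(co-o['tcp_pos']),M.inv().apply(cd)); print(w['camera_matrix'])
# views: tool down, yaw options
def down(yaw): # tool y axis at angle yaw
    return (R.from_euler('z',yaw)*R.from_quat([1,0,0,0])).as_quat()
off=M.inv().apply(co-o['tcp_pos'])
for nm,(x,y),z in(("clock",(.41,.03),.25),("pad",(.36,-.17),.25)):
  for yaw in np.arange(-180,180,30):
    q=down(np.radians(yaw));co2=R.from_quat(q).apply(off);cd2=R.from_quat(q).apply(M.inv().apply(cd)[0])
    # place the camera axis through target
    cz=z+co2[2]; p=np.array([x,y])-cd2[:2]/-cd2[2]*(cz-.04)-co2[:2]
    j=ctrl.ik([*p,z],q); print(nm,yaw,p.round(3),None if j is None else np.round(j,2))
E
```

```text
clock [[0.546 0.004 0.05 ]]
tray [[0.472 0.272 0.   ]]
pad [[ 0.471 -0.283  0.004]]
tip [[ 0.475 -0.198  0.013]]
cell [[0.406 0.137 0.005]]
vise [[0.3   0.078 0.05 ]]
tweez [[ 0.384 -0.06   0.004]]
(array([0.5477362 , 0.00306045, 0.04898148]), np.float64(0.003268625135781158))
cam in tool [ 0.06914396  0.00108649 -0.14147518] [[-0.27591966 -0.0106144   0.96118518]]
[[330.53525404   0.         323.22937081]
 [  0.         330.53525404 198.32057505]
 [  0.           0.           1.        ]]
clock -180 [0.378 0.033] [-0.11 -0.01 -0.55  1.03  0.   -0.11]
clock -150 [0.381 0.017] [-0.15 -0.01 -0.55  1.03  0.   -0.67]
clock -120 [0.392 0.004] [-0.18  0.01 -0.53  1.03  0.   -1.23]
clock -90 [ 0.407 -0.002] [-0.19  0.04 -0.49  1.03  0.   -1.76]
clock -60 [0.423 0.001] [-0.17  0.08 -0.46  1.03  0.   -2.27]
clock -30 [0.436 0.012] [-0.14  0.1  -0.43  1.04  0.   -2.76]
clock 0 [0.442 0.027] [-0.11  0.11 -0.42  1.04  0.    3.04]
clock 30 [0.439 0.043] [-0.07  0.11 -0.42  1.04  0.    2.55]
clock 60 [0.428 0.056] [-0.04  0.09 -0.44  1.04  0.    2.05]
clock 90 [0.413 0.062] [-0.03  0.06 -0.47  1.0
[... 180 characters left out ...]
57  1.03  0.   -0.67]
pad -150 [ 0.331 -0.183] [-0.7  -0.01 -0.55  1.03  0.   -1.23]
pad -120 [ 0.342 -0.196] [-0.71  0.02 -0.52  1.03  0.   -1.76]
pad -90 [ 0.357 -0.202] [-0.69  0.05 -0.49  1.03  0.   -2.27]
pad -60 [ 0.373 -0.199] [-0.66  0.08 -0.46  1.03  0.   -2.76]
pad -30 [ 0.386 -0.188] [-0.63  0.09 -0.45  1.04  0.    3.04]
pad 0 [ 0.392 -0.173] [-0.59  0.09 -0.45  1.03  0.    2.55]
pad 30 [ 0.389 -0.157] [-0.56  0.07 -0.47  1.03  0.    2.06]
pad 60 [ 0.378 -0.144] [-0.55  0.04 -0.5   1.03  0.    1.55]
pad 90 [ 0.363 -0.138] [-0.55  0.01 -0.53  1.03  0.    1.02]
pad 120 [ 0.347 -0.141] [-0.58 -0.02 -0.56  1.03  0.    0.46]
pad 150 [ 0.334 -0.152] [-0.63 -0.04 -0.58  1.03  0.   -0.1 ]
```

```bash
python3 - <<'E'
import cv2,pickle,numpy as np
d=pickle.load(open("c0.pkl","rb"));t=d['top']['pixels'];s=d['scene']['pixels']
a=cv2.resize(t[175:275,290:490],(800,400),interpolation=3);b=cv2.resize(s[180:260,280:360],(400,400),interpolation=3)
cv2.imwrite("pics/z1.png",cv2.resize(np.hstack([a,b]),(800,267)))
E
```

```text
(no output)
```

View pics/z1.png

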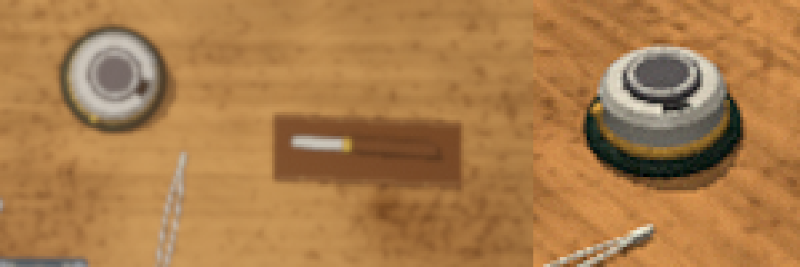

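The recess shows as a dark notch to the right and slightly below the cover (heading about -114° in world). The blade points to about +y. Now close wrist views of the tray, clock and lever, two places each.

```bash
cat >> h.py <<'E'
def down(yaw): return (R.from_euler('z',yaw,degrees=True)*R.from_quat([1,0,0,0])).as_quat()
OFF=np.array([.0691,.0011,-.1415]);AX=np.array([-.276,-.0106,.961])
def look(x,y,zt,yaw,z,sh=0):
    q=R.from_quat(down(yaw));a=q.apply(AX);o=q.apply(OFF);s=q.apply([0,sh,0])
    p=np.array([x,y,zt])-a*((z+o[2]-zt)/-a[2])-o; p[2]=z; return p+s, q.as_quat()
E
python3 - <<'E'
from h import *
import pickle
W={}
def shot(n,*a):
    p,q=look(*a); ctrl.move_pose(p,q); W[n]=cam("wrist"); cv2.imwrite(f"pics/{n}.png",W[n]["pixels"]); print(n,p.round(3),round(ctrl.get_obs()['time_s'],2))
shot("tray1",.472,.272,.0,90,.25,-.0)
shot("clk1",.547,.003,.05,66,.15,-.04)
shot("clk2",.547,.003,.05,66,.15,.04)
shot("lev1",.473,-.25,.02,90,.17,-.04)
shot("lev2",.473,-.25,.02,90,.17,.04)
pickle.dump(W,open("w.pkl","wb"))
a=[cv2.resize(W[k]["pixels"],(400,250),interpolation=cv2.INTER_AREA) for k in("tray1","clk1","lev1","lev2")]
cv2.imwrite("pics/m1.png",np.vstack([np.hstack(a[:2]),np.hstack(a[2:])]))
E
```

```text
tray1 [0.475 0.315 0.25 ] 1.47
clk1 [0.512 0.019 0.15 ] 2.72
clk2 [ 0.585 -0.014  0.15 ] 3.18
lev1 [ 0.435 -0.235  0.17 ] 4.28
lev2 [ 0.515 -0.235  0.17 ] 4.74
```

View pics/m1.png

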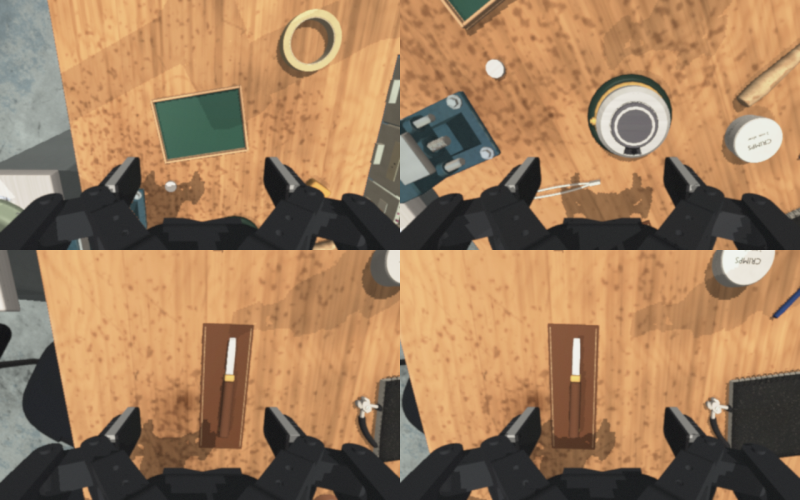

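View pics/clk2.png

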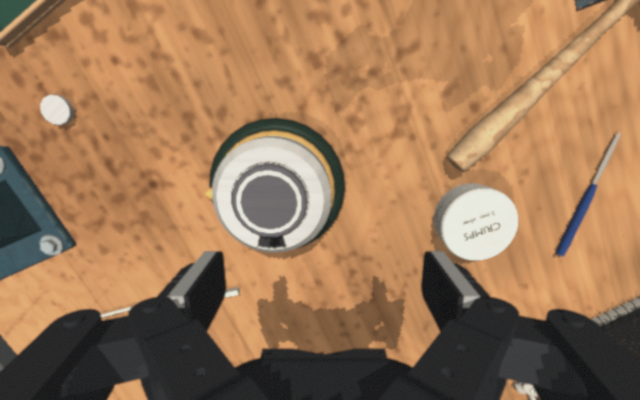

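clk2: cover centre at about (269,200), with the recess notch (271,240) just below it. lev1/lev2: white blade on the pad, ferrule at (366,203)/(282,203) full-size px. Now masks and triangulation.

```bash
cat > m.py <<'E'
from h import *
import pickle
W=pickle.load(open("w.pkl","rb"));D=pickle.load(open("c0.pkl","rb"))
def big(m,near=None):
    n,l,s,c=cv2.connectedComponentsWithStats(m.astype(np.uint8))
    i=1+np.argmax(s[1:,4]) if near is None else 1+np.argmin(np.linalg.norm(c[1:]-near,axis=1)+(s[1:,4]<30)*1e3)
    return (l==i),s[i],c[i]
# --- clock
cc=[];nn=[]
for k,g in(("clk1",(370,200)),("clk2",(269,200))):
    im=W[k]["pixels"];gr=im.max(2)
    roi=np.zeros(gr.shape,bool);roi[g[1]-70:g[1]+70,g[0]-70:g[0]+70]=1
    sat=im.max(2).astype(int)-im.min(2)
    gray=(gr<150)&(sat<30)&roi
    m,s,c=big(gray,g); 
    # polar profile
    th=np.radians(np.arange(0,360,30));print(k,s,c.round(1))
    for t in (0,90,180,270): 
        print(t,[int(gr[int(round(g[1]+r*np.sin(np.radians(t)))),int(round(g[0]+r*np.cos(np.radians(t))))]) for r in range(20,64,2)])
# --- lever
for k in("lev1","lev2"):
    im=W[k]["pixels"];sat=im.max(2).astype(int)-im.min(2);x=366 if k=="lev1" else 282
    roi=np.zeros(sat.shape,bool);roi[110:225,x-30:x+30]=1
    m,s,c=big((im.min(2)>130)&(sat<60)&roi);print(k,s,c.round(1))
    p=np.argwhere(m)[:,::-1];r=cv2.minAreaRect(p.astype(np.float32));print(r)
    yl=(im[...,2].astype(int)-im[...,0]>110)&(im[...,2]>150)&roi;yl[:,:x-12]=0;yl[:,x+16:]=0
    m,s,c=big(yl);print('ferr',s,c.round(1))
E
python3 m.py; python3 -c "
import cv2,numpy as np
a=cv2.imread('pics/clk2.png')[140:270,205:335];b=cv2.imread('pics/lev1.png')[120:250,310:440]
cv2.imwrite('pics/z2.png',np.hstack([cv2.resize(a,(400,400),interpolation=3),cv2.resize(b,(400,400),interpolation=3)]))"
```

```text
clk1 [ 348  176   55   53 2270] [375.1 201.7]
0 [115, 114, 114, 116, 113, 114, 135, 217, 229, 163, 114, 138, 223, 232, 231, 232, 232, 231, 225, 194, 174, 155]
90 [112, 115, 111, 115, 165, 229, 207, 120, 82, 41, 51, 43, 47, 88, 183, 152, 140, 141, 150, 199, 217, 219]
180 [115, 140, 221, 226, 141, 114, 112, 173, 216, 232, 234, 233, 234, 234, 229, 195, 180, 179, 173, 148, 122, 106]
270 [113, 113, 162, 228, 221, 146, 115, 106, 133, 177, 226, 230, 233, 233, 233, 232, 231, 223, 220, 220, 218, 191]
clk2 [ 241  176   56   53 2291] [268.6 201.7]
0 [113, 114, 113, 123, 198, 228, 172, 114, 99, 143, 210, 231, 231, 230, 230, 230, 228, 211, 179, 174, 166, 147]
90 [112, 113, 112, 113, 142, 223, 215, 123, 80, 53, 59, 50, 56, 76, 160, 151, 137, 143, 156, 200, 220, 220]
180 [114, 114, 115, 115, 146, 223, 224, 139, 112, 154, 229, 233, 233, 232, 232, 232, 220, 179, 159, 161, 191, 209]
270 [111, 112, 122, 212, 230, 182, 117, 107, 108, 164, 217, 230, 231, 231, 231, 230, 229, 221, 216, 215, 214, 199]
lev1 [361 140  17  60 717] [369.4 169.8]
((369.4753723144531, 169.27047729492188), (12.403398513793945, 59.30091857910156), 5.19442892074585)
ferr [360 201  15   9 121] [367.1 204.8]
lev2 [275 141  14  60 733] [281.7 170.7]
((281.770263671875, 170.39234924316406), (12.626321792602539, 59.03388977050781), 1.9091525077819824)
ferr [270 110  28   9 225] [283.6 113.5]
```

View pics/z2.png

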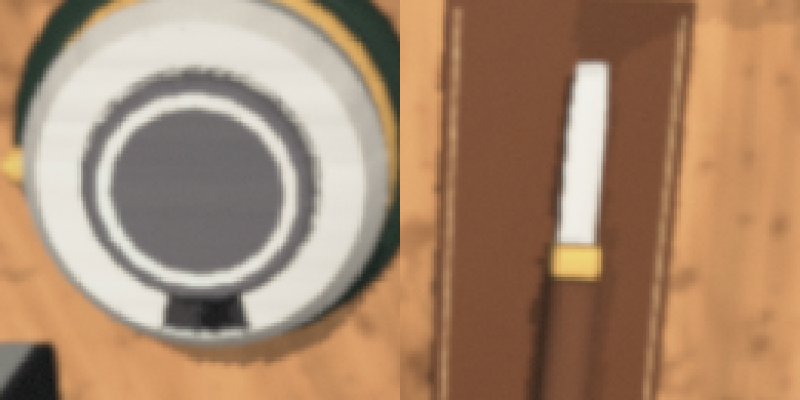

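```bash
cat > m2.py <<'E'
from h import *
import pickle,io,contextlib
with contextlib.redirect_stdout(io.StringIO()):
    from m import W,D,big
T=[];L=[];F=[];C=[]
for k,g in(("clk1",(375,201)),("clk2",(269,201))):
    im=W[k]["pixels"];gr=im.max(2)
    sat=gr.astype(int)-im.min(2)
    y,x=np.mgrid[:400,:640]
    m,s,c=big((gr<150)&(sat<30)&(np.hypot(x-g[0],y-g[1])<32),g)
    e=cv2.fitEllipse(cv2.findContours(m.astype(np.uint8),0,1)[0][0]);C.append(e[0])
    n,s,c=big((gr<85)&(np.abs(x-g[0])<22)&(y>g[1]+32)&(y<g[1]+48))
    low=[np.nonzero(n[:,i])[0].max() for i in range(s[0]+5,s[0]+s[2]-5)]
    L.append((c[0],np.median(low)+.5));print(k,e,s,c,L[-1])
p,r=tri(W['clk1'],C[0],W['clk2'],C[1]);print("cover top",p,r)
l,r=tri(W['clk1'],L[0],W['clk2'],L[1]);print("lip",l,r)
c54=np.mean([onz(W[k],C[i],.0535)[0] for i,k in enumerate(("clk1","clk2"))],0)
l48=np.mean([onz(W[k],L[i],.048)[0] for i,k in enumerate(("clk1","clk2"))],0)
v=l48-c54;print("c54",c54,"lip48",l48,"dist",np.hypot(*v[:2]),"heading",np.degrees(np.arctan2(v[1],v[0])))
for k in("lev1","lev2"):
    im=W[k]["pixels"];sat=im.max(2).astype(int)-im.min(2);x0=366 if k=="lev1" else 282
    roi=np.zeros(sat.shape,bool);roi[110:225,x0-30:x0+30]=1
    m,s,c=big((im.min(2)>130)&(sat<60)&roi)
    rows=np.arange(s[1]+2,s[1]+s[3]-3);mid=[np.nonzero(m[r])[0].mean() for r in rows];f=np.polyfit(rows,mid,1)
    t,b=s[1]-.5,s[1]+s[3]-.5
    T.append((np.polyval(f,t),t));F.append((np.polyval(f,b),b))
t,r=tri(W['lev1'],T[0],W['lev2'],T[1]);print("tip",t,r)
f,r2=tri(W['lev1'],F[0],W['lev2'],F[1]);print("ferrule end",f,r2,"len",np.linalg.norm(t-f))
a=[[onz(W[k],P[i],.0145)[0] for i,k in enumerate(("lev1","lev2"))] for P in(T,F)];a=np.array(a);print(a)
t,f=a.mean(1);print(np.linalg.norm(t-f),"heading",np.degrees(np.arctan2((t-f)[1],(t-f)[0])))
# tray: green masks in top, scene, wrist
G={}
for n,c in(("top",D['top']),("scene",D['scene']),("tray1",W['tray1'])):
    im=c['pixels'].astype(int);m=(im[...,1]>im[...,2]*1.25+5)&(im[...,1]>im[...,0]+5)
    m,s,cc=big(m,None if n!="scene" else (235,185));
    q=cv2.approxPolyDP(cv2.convexHull(np.argwhere(m)[:,::-1].astype(np.int32)),8,True).reshape(-1,2)
    rc=cv2.boxPoints(cv2.minAreaRect(np.argwhere(m)[:,::-1].astype(np.float32)))
    G[n]=(c,cc);print(n,s,cc.round(1),onz(c,cc,.004).round(4),onz(c,q,.004).round(3)[:,:2].tolist())
print(tri(*G['top'],*G['tray1']),tri(*G['scene'],*G['tray1']))
E
python3 m2.py
```

```text
clk1 ((375.06903076171875, 201.73912048339844), (51.19339370727539, 54.58132553100586), 67.7204818725586) [359 235  25  12 236] [371.22033898 240.59745763] (np.float64(371.22033898305085), np.float64(245.5))
clk2 ((268.5582580566406, 201.71200561523438), (51.329837799072266, 54.955345153808594), 113.1010513305664) [260 235  24  12 239] [271.47698745 240.77405858] (np.float64(271.4769874476987), np.float64(246.5))
cover top [0.54769247 0.00394093 0.052707  ] 8.412695517346451e-05
lip [ 0.53141643 -0.03153664  0.04625202] 0.0006710056407400354
c54 [0.54779284 0.00415126 0.0535    ] lip48 [ 0.53172342 -0.03082211  0.048     ] dist 0.038488481709118956 heading -114.67764043359959
tip [ 0.47941272 -0.19444844  0.01194958] 0.00014557076597581894
ferrule end [ 0.47615705 -0.25031813  0.01233446] 8.30238117052543e-05 len 0.05596578882710317
[[[ 0.47903785 -0.19412127  0.0145    ]
  [ 0.47972872 -0.19426054  0.0145    ]]

 [[ 0.47586141 -0.24965475  0.0145    ]
  [ 0.47644839 -0.24973434  0.0145    ]]]
0.05559745079901586 heading 86.67112152170934
top [553  88   1   1   1] [553.  88.] [[ 0.9166 -0.681   0.004 ]] [[0.917, -0.681]]
scene [ 202  167   64   36 1094] [233.9 184.2] [[0.4704 0.2792 0.004 ]] [[0.557, 0.248], [0.414, 0.218], [0.392, 0.321], [0.536, 0.344]]
tray1 [  249   143   142   110 11698] [321.8 198. ] [[0.4723 0.2771 0.004 ]] [[0.558, 0.23], [0.405, 0.205], [0.386, 0.318], [0.539, 0.344]]
(array([0.33866679, 0.54114291, 1.72547785]), np.float64(0.5126903870151234)) (array([0.4711378 , 0.27780678, 0.00478199]), np.float64(0.002458104797154026))
```

Measurements are consistent: cover top 52.7 mm (53.5 given), lip 46 mm high at 38.5 mm (48 and 40 given), blade 12 mm high (13 given), tray floor 4.8 mm. Now I'll check IK for the pry poses, then grasp the lever.

```bash
cat >> h.py <<'E'
CLK=np.array([.5478,.0040]); HD=65.3; IN=np.array([np.cos(np.radians(HD)),np.sin(np.radians(HD))])
TIP=np.array([.098,0,-.0065])
def tool(tip,pitch,hd=HD,T=None):
    q=R.from_euler('z',hd,degrees=True)*R.from_euler('y',pitch,degrees=True)*R.from_quat([1,0,0,0])
    return np.array(tip)-q.apply(TIP if T is None else T), q.as_quat()
def at(r,z): return np.r_[CLK-IN*r,z]
E
python3 - <<'E'
from h import *
for r,z,p in((60,100,32),(33,50,32),(26,40,32),(26,47,15),(26,50,0),(26,52,-6),(50,80,0)):
    j=ctrl.ik(*tool(at(r/1e3,z/1e3),p)); print(r,z,p,tool(at(r/1e3,z/1e3),p)[0].round(3),None if j is None else j.round(2))
g=np.array([.4794,-.1942])-.098*np.array([np.cos(np.radians(86.7)),np.sin(np.radians(86.7))]);q=down(86.7)
ctrl.move_pose([*g,.08],q);ctrl.grip(.04)
ctrl.servo_line([*g,.0065],speed=.1);o=ctrl.get_obs();f0=o['ft_force'];print(o['tcp_pos'],f0)
ctrl.grip(0.0,80);o=ctrl.get_obs();print(o['grip_width'],o['grasp_force'],o['ft_force'],o['time_s'])
ctrl.servo_line([*g,.12],speed=.1);ctrl.pause(.2)
o=ctrl.get_obs();print(o['grip_width'],o['grasp_force'],o['ft_force'],o['wrist_torque'],o['time_s'])
c=cam("wrist");cv2.imwrite("pics/hold.png",c['pixels']);t=cam("scene");cv2.imwrite("pics/hold_s.png",t['pixels'])
import pickle;pickle.dump((c,t,o),open("hold.pkl","wb"))
print("pred tip",proj(c,R.from_quat(o['eef_rot']).apply(TIP)+o['tcp_pos']),proj(t,R.from_quat(o['eef_rot']).apply(TIP)+o['tcp_pos']))
E
```

```text
60 100 32 [ 0.487 -0.129  0.146] [-0.1   0.49 -0.3   0.97 -0.53  1.95]
33 50 32 [ 0.498 -0.105  0.096] [-0.06  0.58 -0.3   0.91 -0.52  2.  ]
26 40 32 [ 0.501 -0.098  0.086] [-0.05  0.6  -0.3   0.9  -0.51  2.02]
26 47 15 [ 0.497 -0.107  0.066] [-0.21  0.49 -0.45  0.69 -0.26  1.8 ]
26 50 0 [ 0.496 -0.109  0.044] [-0.36  0.46 -0.54  0.57  0.    1.64]
26 52 -6 [ 0.496 -0.108  0.035] [-0.42  0.47 -0.56  0.54  0.1   1.58]
50 80 0 [ 0.486 -0.13   0.074] [-0.41  0.41 -0.52  0.64  0.    1.59]
[ 0.47410862 -0.29235722  0.00690317] [0.235612   0.68970234 0.76041908]
0.013676110291443574 79.13301229476929 [-1.73072202  0.95537374  5.871123  ] 7.0083
0.013770319372044785 78.49027276039124 [-0.84416365 -0.15955947 -1.35660969] [-0.00172722 -0.0100018   0.03942944] 8.4917
pred tip [[323.02631369  26.62397332]] [[359.63334009 231.5448261 ]]
```

View pics/hold.png

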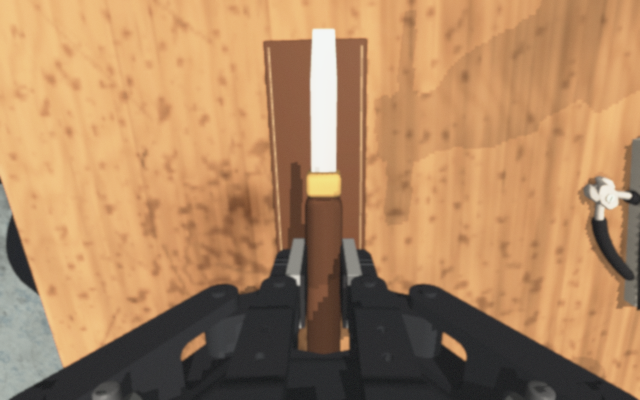

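Lever held straight; tip at (323,29) against (323,26.6) predicted. I'll check its height by triangulating with the scene view.

```bash
python3 - <<'E'
from h import *
import pickle
c,t,o=pickle.load(open("hold.pkl","rb"))
im=t['pixels'];sat=im.max(2).astype(int)-im.min(2);m=((im.min(2)>120)&(sat<60)).astype(np.uint8);m[:215]=0;m[275:]=0;m[:,:340]=0;m[:,420:]=0
n,l,s,cc=cv2.connectedComponentsWithStats(m);i=1+np.argmax(s[1:,4]);print(s[i],cc[i])
p=np.argwhere(l==i)[:,::-1];b=cv2.boxPoints(cv2.minAreaRect(p.astype(np.float32)));print(b)
b=b[np.argsort(b[:,1])];tp=b[:2].mean(0);ed=b[2:].mean(0)
M=R.from_quat(o['eef_rot'])
x,r=tri(c,(323,29),t,tp);print("tip in tool",M.inv().apply(x-o['tcp_pos']),r)
print("proj tip/ferrule-end",proj(t,M.apply([TIP,TIP-[.054,0,0]])+o['tcp_pos']),tp,ed)
cv2.imwrite("pics/z3.png",cv2.resize(im[205:285,330:430],(500,400),interpolation=3))
E
```

```text
[359 231  19  17  90] [367.81111111 237.94444444]
[[358.16    233.12   ]
 [361.04    229.28   ]
 [379.76004 243.32   ]
 [376.88004 247.16   ]]
tip in tool [ 0.09730009 -0.00026113 -0.00785329] 0.0008838152251851888
proj tip/ferrule-end [[359.63334009 231.5448261 ]
 [379.95859395 246.55147833]] [359.6 231.2] [378.32004 245.24   ]
```

View pics/z3.png

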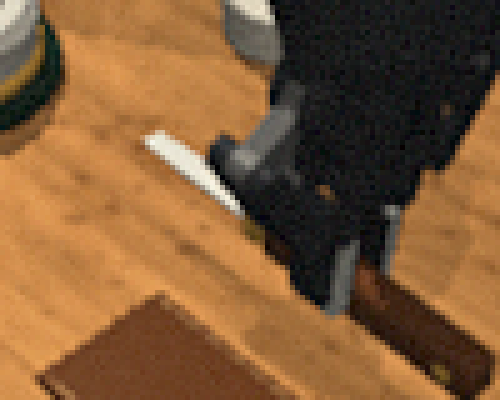

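```bash
sed -i 's/^TIP=.*/TIP=np.array([.0977,0,-.0070])/' h.py; python3 - <<'E'
from h import *
def F(): ctrl.pause(.1); o=ctrl.get_obs(); return o['ft_force'],o
ctrl.move_pose(*tool(at(.060,.095),34))
P,q=tool(at(.0335,.056),34); ctrl.servo_line(P,speed=.08); ctrl.pause(.2)
f0,o=F(); print("base",f0,o['time_s'],o['tcp_pos']-P)
np.save("f0.npy",f0)
for z in np.arange(.050,.039,-.001):
    ctrl.servo_line(tool(at(.0335,z),34)[0],speed=.03); f,o=F(); print(round(z,4),(f-f0).round(2),round(o['time_s'],2))
    if np.linalg.norm(f-f0)>2.5: break
c=cam("wrist");cv2.imwrite("pics/in1.png",c['pixels'])
E
```

```text
base [-0.0372995  -0.4725439  -1.21921392] 10.6083 [ 0.00012875 -0.00012986  0.00037727]
0.05 [0.07 0.18 0.21] 11.06
0.049 [-0.32 -0.19  0.7 ] 11.41
0.048 [0.13 0.18 0.25] 11.76
0.047 [ 0.6  -0.5   0.07] 12.11
0.046 [0.55 0.82 0.41] 12.46
0.045 [0.13 1.32 2.64] 12.81
```

View pics/in1.png

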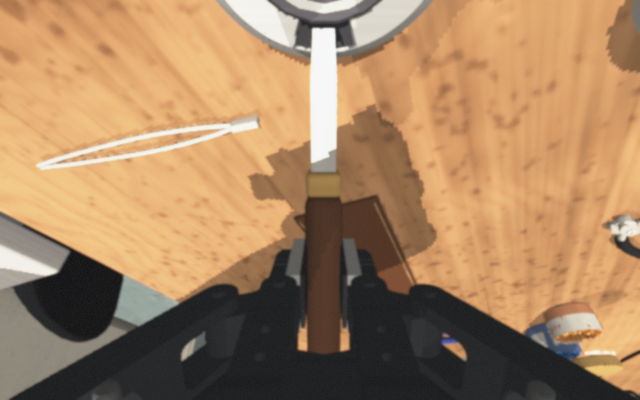

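Contact at z=45.0 mm (floor expected at about 45.4), and the blade is centred in the notch at (323,40). Slide in along the floor.

```bash
python3 - <<'E'
from h import *
f0=np.load("f0.npy")
def F(): ctrl.pause(.08); o=ctrl.get_obs(); return o['ft_force']-f0,o
for r in (.0315,.0295,.0275,.0260,.0252):
    z=.0453-(.0335-r)*np.tan(np.radians(32)); P,q=tool(at(r,z),34)
    ctrl.servo_line(P,speed=.03); f,o=F(); fin=np.dot(f[:2],IN); print(r,round(z,4),f.round(2),"along",round(fin,2),round(o['time_s'],2))
    if np.linalg.norm(f)>12: print("stop");break
c=cam("wrist");cv2.imwrite("pics/in2.png",c['pixels'])
E
```

```text
0.0315 0.0441 [1.6  2.1  3.52] along 2.57 13.19
0.0295 0.0428 [1.16 3.41 2.07] along 3.59 13.53
0.0275 0.0416 [0.31 2.19 2.2 ] along 2.12 13.86
0.026 0.0406 [0.94 2.23 3.56] along 2.42 14.19
0.0252 0.0401 [0.65 2.13 3.57] along 2.21 14.53
```

Slid in under the edge with only light floor contact. Now lever up.

```bash
python3 - <<'E'
from h import *
f0=np.load("f0.npy"); h=.0014
for p in list(range(31,-1,-3))+[-2,-4]:
    a=np.radians(p); r=.0254; d=(.040-r-h*np.sin(a))/np.cos(a); z=.0477+h*np.cos(a)-d*np.sin(a)
    P,q=tool(at(r,z),p); ctrl.servo_line(P,frame=q,speed=.04); o=ctrl.get_obs(); f=o['ft_force']-f0
    print(p,round(z,4),f.round(1),o['wrist_torque'].round(2),round(o['grip_width'],4),round(o['time_s'],2))
    if np.linalg.norm(f)>60: print("stop");break
c=cam("wrist");cv2.imwrite("pics/in3.png",c['pixels']);s=cam("scene")['pixels']
cv2.imwrite("pics/p1.png",np.hstack([cv2.resize(c['pixels'][:180,200:440],(440,330),interpolation=3),cv2.resize(s[180:260,280:360],(330,330),interpolation=3)]))
E
```

```text
31 0.0406 [1.9 3.2 3. ] [ 0.91 -0.51  0.01] 0.0138 14.85
28 0.0415 [0.5 2.1 4.6] [ 0.82 -0.43 -0.05] 0.0138 15.11
25 0.0424 [1.1 1.8 4. ] [ 0.82 -0.45 -0.03] 0.0138 15.37
22 0.0433 [1.3 2.4 4.7] [ 0.72 -0.34  0.02] 0.0141 15.62
19 0.0442 [1.4 3.  5.4] [ 0.87 -0.39 -0.01] 0.0143 15.88
16 0.045 [2.1 4.4 3.8] [ 1.27 -0.6   0.03] 0.0134 16.14
13 0.0458 [1.2 1.2 5.9] [ 0.67 -0.29  0.03] 0.0135 16.4
10 0.0465 [-0.7  1.8  4.8] [ 0.53 -0.28 -0.03] 0.0139 16.66
7 0.0473 [0.6 0.3 6.3] [ 0.45 -0.14 -0.01] 0.0138 16.92
4 0.0481 [-0.8  0.1  6.7] [ 0.35 -0.15  0.06] 0.0135 17.18
1 0.0488 [-0.5  0.4  5.4] [ 0.4  -0.05 -0.  ] 0.0137 17.43
-2 0.0496 [0.1 0.9 6.1] [ 0.37 -0.04  0.03] 0.0136 17.69
-4 0.0501 [-0.   0.7  6. ] [ 0.44 -0.13  0.  ] 0.0139 17.94
```

View pics/p1.png

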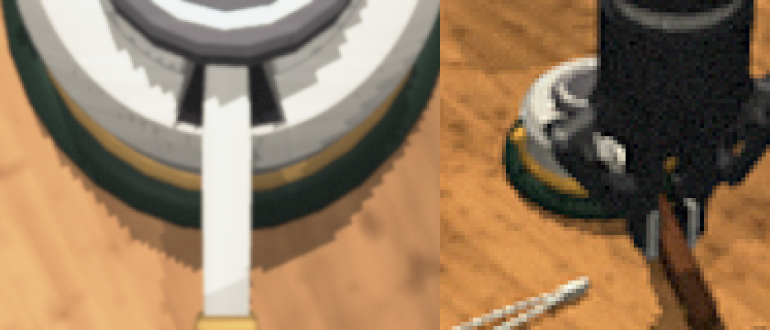

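The lever has not turned in the grip (ferrule still at row ~173), so the edge is up about 4–5 mm. I'll lever a bit further, then lift slightly, withdraw and look.

```bash
python3 - <<'E'
from h import *
f0=np.load("f0.npy"); h=.0014
def show(p):
    o=ctrl.get_obs(); f=o['ft_force']-f0; print(p,f.round(1),o['wrist_torque'].round(2),round(o['time_s'],2))
for p in (-6,-8,-10):
    a=np.radians(p); r=.0254; d=(.040-r-h*np.sin(a))/np.cos(a); z=.0477+h*np.cos(a)-d*np.sin(a)
    P,q=tool(at(r,z),p); ctrl.servo_line(P,frame=q,speed=.04); show(p)
# back to pitch -2 with the pivot 0.5 mm higher, then straight out
p=-2;a=np.radians(p)
P,q=tool(at(r,.0500),p); ctrl.servo_line(P,frame=q,speed=.04); show("relax")
P,q=tool(at(.047,.0505),p); ctrl.servo_line(P,speed=.06); show("out")
P,q=tool(at(.075,.080),0); ctrl.servo_line(P,frame=q,speed=.1); ctrl.pause(.1); show("up")
c=cam("wrist");s=cam("scene")
import pickle;pickle.dump((c,s,ctrl.get_obs()),open("aft.pkl","wb"))
cv2.imwrite("pics/p2.png",np.hstack([c['pixels'][:250,160:480],cv2.resize(s['pixels'][180:260,280:360],(250,250),interpolation=3)]))
E
```

```text
-6 [-0.3  0.9  6.5] [ 0.48 -0.21  0.01] 18.29
-8 [0.4 1.  6.1] [ 0.38 -0.13  0.02] 18.54
-10 [-0.9 -0.5  5.8] [ 0.31 -0.1  -0.02] 18.79
relax [1.8 2.1 4.5] [ 0.56 -0.32 -0.04] 19.24
out [0.5 1.2 0. ] [ 0.01  0.07 -0.  ] 19.75
up [-1.1  0.6 -0.4] [ 0.05 -0.02  0.  ] 20.43
```

View pics/p2.png

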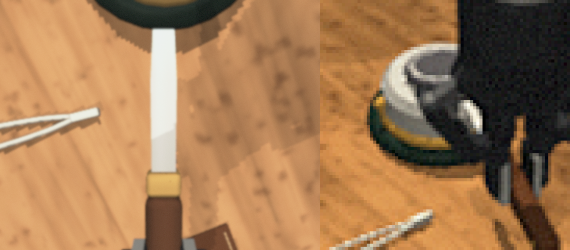

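I've now viewed 11 pictures (one over the limit of 10), so from here I measure numerically only. I'll triangulate the cover's top disc to check that it's cocked.

```bash
cat > cov.py <<'E'
from h import *
import pickle
def shots(sh=.055,fn="w2.pkl",first=1):
    W={}
    for n,s in(("a",-first*sh),("b",first*sh)):
        p,q=look(.547,.003,.05,HD,.15,s);ctrl.move_pose(p,q);W[n]=cam("wrist")
    pickle.dump(W,open(fn,"wb"));return W
def disc(W,verbose=True):
    E=[]
    for n in"ab":
        im=W[n]["pixels"];g=proj(W[n],[*CLK,.055])[0];gr=im.max(2);sat=gr.astype(int)-im.min(2);y,x=np.mgrid[:400,:640]
        c0=im[int(g[1])-4:int(g[1])+5,int(g[0])-4:int(g[0])+5].reshape(-1,3).mean(0)
        m=((np.abs(im.astype(int)-c0).max(2)<28)&(np.hypot(x-g[0],y-g[1])<36)).astype(np.uint8)
        k,l,s,c=cv2.connectedComponentsWithStats(m);i=l[int(g[1]),int(g[0])];mm=(l==i).astype(np.uint8)
        cn=max(cv2.findContours(mm,0,1)[0],key=len);e=cv2.fitEllipse(cv2.convexHull(cn));E.append(e)
        if verbose:
            print(n,g.round(1),c0.round(),s[i],np.round(e[0],1),np.round(e[1],1),round(e[2]))
            print([int(v) for v in gr[int(g[1])-52:int(g[1])+56:3,int(g[0])]])
    p,r=tri(W['a'],E[0][0],W['b'],E[1][0]);print("disc centre",p.round(4),round(r,4))
    # top/bottom of the ellipse in image rows (far/near side)
    out=[p]
    for sg in(-1,1):
        q=[]
        for e in E:
            t=np.radians(e[2]);a,b=e[1][0]/2,e[1][1]/2
            hy=np.hypot(a*np.sin(t),b*np.cos(t)); hx=(a*a-b*b)*np.sin(t)*np.cos(t)/hy
            q.append((e[0][0]+sg*hx,e[0][1]+sg*hy))
        u,r=tri(W['a'],q[0],W['b'],q[1]);print("far" if sg<0 else "near",u.round(4),round(r,4));out.append(u)
    return out
E
python3 - <<'E'
from cov import *
W0=pickle.load(open("w.pkl","rb"));print("before");disc({"a":W0["clk1"],"b":W0["clk2"]})
print("after");disc(shots());print(ctrl.get_obs()['time_s'])
E
```

```text
before
a [375.6 202.4] [111. 110. 114.] [ 348  176   55   52 2244] [375.1 201.7] [51.5 55. ] 66
[231, 232, 233, 229, 175, 107, 115, 223, 217, 115, 114, 114, 113, 111, 110, 113, 113, 113, 114, 113, 111, 113, 110, 113, 111, 113, 148, 229, 120, 55, 36, 34, 70, 169, 135, 139]
b [268.2 202.5] [110. 109. 113.] [ 241  176   56   52 2255] [268.6 201.7] [51.6 55.3] 112
[230, 231, 231, 227, 151, 100, 118, 221, 205, 114, 113, 113, 111, 110, 109, 112, 111, 114, 114, 112, 112, 113, 110, 113, 113, 112, 146, 230, 121, 56, 64, 62, 81, 165, 137, 149]
disc centre [0.5477 0.004  0.0527] 0.0001
far [0.5559 0.0224 0.0533] 0.0
near [ 0.5391 -0.0154  0.0521] 0.0001
after
a [396.4 200.4] [122. 121. 126.] [ 369  174   56   56 2428] [396.8 201.3] [54.7 56.5] 58
[237, 239, 238, 233, 216, 148, 130, 229, 233, 129, 126, 127, 123, 124, 123, 125, 125, 127, 127, 125, 122, 122, 122, 125, 122, 123, 123, 150, 240, 156, 91, 37, 69, 193, 145, 162]
b [247.9 199.3] [115. 113. 118.] [ 220  173   56   56 2440] [247.6 200.1] [54.8 56.4] 130
[234, 235, 235, 228, 175, 122, 127, 229, 201, 118, 119, 120, 117, 116, 116, 117, 116, 119, 119, 118, 115, 116, 116, 117, 116, 116, 117, 143, 234, 147, 85, 39, 94, 190, 140, 192]
disc centre [0.5477 0.0037 0.0562] 0.0001
far [0.5562 0.022  0.0531] 0.0001
near [ 0.539  -0.015   0.0594] 0.0001
21.95
```

The cover is cocked: near side up 7.3 mm, far side unchanged, centre up 3.5 mm, tilt about 8.7°. Now lay the lever back on the pad.

```bash
python3 - <<'E'
from h import *
g=np.array([.4794,-.1942])-.098*np.array([np.cos(np.radians(86.7)),np.sin(np.radians(86.7))]);q=down(86.7)
ctrl.move_pose([*g,.11],q);ctrl.servo_line([*g,.014],speed=.12);ctrl.pause(.2)
f0=ctrl.get_obs()['ft_force']
for z in (.011,.0095,.0085,.0078,.0071,.0065,.006,.0055):
    ctrl.servo_line([*g,z],speed=.02);ctrl.pause(.08);o=ctrl.get_obs();f=o['ft_force']-f0;print(z,f.round(2),o['tcp_pos'][2].round(4))
    if f[2]>1.5: break
ctrl.grip(.03);ctrl.pause(.2);print(ctrl.get_obs()['grip_width'])
ctrl.servo_line([*g,.08],speed=.1);print(ctrl.get_obs()['time_s'])
c=cam("wrist");cv2.imwrite("pics/lb.png",c['pixels']);t=cam("scene");cv2.imwrite("pics/lbs.png",t['pixels'])
import pickle;pickle.dump((c,t),open("lb.pkl","wb"))
im=c['pixels'];sat=im.max(2).astype(int)-im.min(2);m=((im.min(2)>130)&(sat<60)).astype(np.uint8);m[:,:250]=0;m[:,400:]=0
n,l,s,cc=cv2.connectedComponentsWithStats(m);print(s[1:][s[1:,4]>200])
i=1+np.argmax(s[1:,4]);b=cv2.boxPoints(cv2.minAreaRect(np.argwhere(l==i)[:,::-1].astype(np.float32)));print(onz(c,b,.0145).round(4))
E
```

```text
0.011 [1.01 1.02 0.5 ] 0.011
0.0095 [1.42 0.44 0.75] 0.0095
0.0085 [0.28 0.93 0.78] 0.0085
0.0078 [-0.01  1.06  1.25] 0.0078
0.0071 [0.23 1.37 7.23] 0.0075
0.029750752926869815
27.35
[[ 315   56   19   94 1683]
 [ 264  240   21   47  447]
 [ 362  240   21   44  428]]
[[ 0.4742 -0.1942  0.0145]
 [ 0.4846 -0.1949  0.0145]
 [ 0.4819 -0.2485  0.0145]
 [ 0.4707 -0.2478  0.0145]]
```

The lever is back flat in its original spot (tip at .4794,-.1945 projected at blade height, blade length 54 mm). Now the cover: feel for the rim, then grasp.

```bash
python3 - <<'E'
from h import *
PT=8.7;q=R.from_euler('z',HD,degrees=True)*R.from_euler('y',PT,degrees=True)*R.from_quat([1,0,0,0]);n=-q.apply([0,0,1]);q=q.as_quat()
top=np.array([.5477,.0037,.0565]);at2=lambda s: top-n*s
for s in(-.06,.012): print(ctrl.ik(at2(s),q))
ctrl.move_pose(at2(-.06),q);ctrl.grip(.068);ctrl.servo_line(at2(.004),speed=.1);ctrl.pause(.2)
f0=ctrl.get_obs()['ft_force'];hit=None
for s in np.arange(.006,.0205,.001):
    ctrl.servo_line(at2(s),speed=.03);ctrl.pause(.06);o=ctrl.get_obs();f=o['ft_force']-f0;print(round(s,4),f.round(1),o['tcp_pos'][2].round(4))
    if f[2]>2: hit=s;break
print("hit",hit,o['grip_width'],o['time_s'])
np.save("hit.npy",[hit if hit else -1])
E
```

```text
[-0.03499393  0.48372741 -0.27748895  0.8685511  -0.14000591  1.97103483]
[-0.05281953  0.5616615  -0.36102353  0.7045651  -0.14103413  1.95306174]
0.006 [ 0.3 -0.6 -1.2] 0.0506
0.007 [-0.1 -0.9 -0.1] 0.0496
0.008 [ 0.7 -0.1 -1. ] 0.0486
0.009 [ 0.6 -0.7 -0.2] 0.0476
0.01 [ 1.6 -0.1 -0.6] 0.0466
0.011 [ 1.2 -1.4 -0.1] 0.0456
0.012 [ 0.4  0.1 -0.7] 0.0446
0.013 [ 1.  -0.9 -0.6] 0.0436
0.014 [-0.  -1.3 -0.4] 0.0426
0.015 [0.1 0.7 3.8] 0.042
hit 0.015000000000000001 0.06772990993625691 33.1833
```

Rim felt at TCP z≈42.3 mm, so the tips sit about 7.5 mm behind the TCP at this opening and swing about 2.3 mm forward on closing. Raise 3.3 mm, grasp and lift.

```bash
python3 - <<'E'
from h import *
PT=8.7;q=R.from_euler('z',HD,degrees=True)*R.from_euler('y',PT,degrees=True)*R.from_quat([1,0,0,0]);n=-q.apply([0,0,1]);q=q.as_quat()
top=np.array([.5477,.0037,.0565]);at2=lambda s: top-n*s
def show(t): o=ctrl.get_obs();print(t,o['tcp_pos'].round(4),o['ft_force'].round(1),o['grip_width'].round(4),round(o['grasp_force'],1),round(o['time_s'],2));return o
ctrl.servo_line(at2(.0115),speed=.05);show("pre")
ctrl.grip(.0,60);o=show("closed")
np.save("grasp.npy",o['tcp_pos'])
if .05<o['grip_width']<.062:
    ctrl.servo_line(at2(.0115-.006),speed=.03);show("6mm")
    ctrl.servo_line(at2(.0115-.03),speed=.06);ctrl.pause(.1);show("30mm")
    c=cam("scene");cv2.imwrite("pics/lift_s.png",c['pixels'])
    w=cam("wrist");cv2.imwrite("pics/lift_w.png",w['pixels']);import pickle;pickle.dump((c,w,ctrl.get_obs()),open("lift.pkl","wb"))
    y,x=proj(w,at2(0)+n*.03)[0][::-1];g=w['pixels'];print(x,y,[g[int(y)+d,int(x)].tolist() for d in(-12,-4,4,12)])
E
```

```text
Traceback (most recent call last):
AttributeError: 'float' object has no attribute 'round'
```

```bash
python3 - <<'E'
from h import *
PT=8.7;q=R.from_euler('z',HD,degrees=True)*R.from_euler('y',PT,degrees=True)*R.from_quat([1,0,0,0]);n=-q.apply([0,0,1]);q=q.as_quat()
top=np.array([.5477,.0037,.0565]);at2=lambda s: top-n*s
def show(t): o=ctrl.get_obs();print(t,o['tcp_pos'].round(4),o['ft_force'].round(1),round(o['grip_width'],4),round(o['grasp_force'],1),round(o['time_s'],2));return o
show("pre")
ctrl.grip(.0,60);o=show("closed")
np.save("grasp.npy",o['tcp_pos'])
if .05<o['grip_width']<.062:
    ctrl.servo_line(at2(.0115-.006),speed=.03);show("6mm")
    ctrl.servo_line(at2(.0115-.03),speed=.06);ctrl.pause(.1);show("30mm")
    c=cam("scene");cv2.imwrite("pics/lift_s.png",c['pixels'])
    w=cam("wrist");cv2.imwrite("pics/lift_w.png",w['pixels']);import pickle;pickle.dump((c,w,ctrl.get_obs()),open("lift.pkl","wb"))
    x,y=proj(w,at2(0)+n*.03)[0];g=w['pixels'];print(x,y,[g[int(y)+d,int(x)].tolist() for d in(-12,-4,4,12)])
E
```

```text
pre [0.5471 0.0021 0.0452] [1.4 0.9 0.3] 0.0677 0.0 33.43
closed [0.5474 0.0021 0.0456] [-0.2  0.6  5.4] 0.0547 62.3 33.72
6mm [0.5473 0.003  0.051 ] [-0.3  0.8 -0.3] 0.0543 63.3 34.07
30mm [0.5486 0.0062 0.0746] [ 0.9 -0.4 -1.2] 0.0544 63.3 34.72
324.93320335723536 271.9180519389778 [[121, 120, 125], [122, 120, 126], [124, 122, 128], [116, 115, 121]]
```

Cover in hand (60 N grip, disc visible between the fingers, no residual pull). Carry it level to the tray and set down by feel.

```bash
python3 - <<'E'
from h import *
def show(t): o=ctrl.get_obs();print(t,o['tcp_pos'].round(4),o['ft_force'].round(1),round(o['grip_width'],4),round(o['grasp_force'],1),round(o['time_s'],2));return o
T=np.array([.4715,.2750]);q=down(99)
p=ctrl.get_obs()['tcp_pos'];ctrl.servo_line([p[0],p[1],.13],frame=down(HD),speed=.1)
ctrl.move_pose([*T,.10],q);show("above")
w=cam("wrist");cv2.imwrite("pics/tr_w.png",w['pixels']);print([w['pixels'][y,325].tolist() for y in range(246,300,6)])
ctrl.servo_line([*T,.017],speed=.08);ctrl.pause(.2);f0=show("low")['ft_force']
for z in np.arange(.014,.003,-.001):
    ctrl.servo_line([*T,z],speed=.02);ctrl.pause(.08);o=ctrl.get_obs();f=o['ft_force']-f0;print(round(z,4),f.round(1))
    if f[2]>1.8:break
show("contact")
E
```

```text
above [0.472  0.2744 0.0999] [-0.2  0.6 -0.1] 0.0544 63.3 36.6
[[118, 116, 121], [117, 115, 121], [119, 117, 122], [117, 116, 121], [119, 118, 122], [119, 118, 120], [115, 113, 118], [117, 116, 120], [118, 116, 120]]
low [0.4719 0.2752 0.0175] [-0.  -0.2  0.4] 0.0543 63.3 38.03
0.014 [-0.2  0.6 -1.3]
0.013 [-0.2  0.  -0.4]
0.012 [-0.4 -0.5  0.1]
0.011 [-0.4 -0.  -2.2]
0.01 [ 0.1  0.2 -1.1]
0.009 [-1.4  0.   5. ]
contact [0.4717 0.2751 0.0093] [-1.4 -0.1  5.4] 0.0543 63.7 40.08
```

Contact exactly where expected (9 mm). Release, back off and verify numerically.

```bash
python3 - <<'E'
from h import *
T=np.array([.4715,.2750]);q=down(99)
ctrl.grip(.070);ctrl.pause(.15);ctrl.servo_line([*T,.09],speed=.1)
W=[]
for s in(-.05,.05):
    p,qq=look(*T,.02,99,.17,s);ctrl.move_pose(p,qq);W.append(cam("wrist"))
print(ctrl.get_obs()['time_s'])
import pickle;pickle.dump(W,open("fin.pkl","wb"))
E=[]
for c in W:
    im=c['pixels'];g=proj(c,[*T,.02])[0];x0,y0=g.astype(int);c0=im[y0-4:y0+5,x0-4:x0+5].reshape(-1,3).mean(0)
    y,x=np.mgrid[:400,:640];m=((np.abs(im.astype(int)-c0).max(2)<28)&(np.hypot(x-x0,y-y0)<36)).astype(np.uint8)
    n,l,s,cc=cv2.connectedComponentsWithStats(m);i=l[y0,x0]
    e=cv2.fitEllipse(cv2.convexHull(max(cv2.findContours((l==i).astype(np.uint8),0,1)[0],key=len)));E.append(e);print(g,c0.round(),s[i],np.round(e[0]+e[1],1))
print("centre",tri(W[0],E[0][0],W[1],E[1][0]))
for sg in(-1,1):
    a=[]
    for e in E:
        t=np.radians(e[2]);A,B=e[1][0]/2,e[1][1]/2;hy=np.hypot(A*np.sin(t),B*np.cos(t));hx=(A*A-B*B)*np.sin(t)*np.cos(t)/hy
        a.append((e[0][0]+sg*hx,e[0][1]+sg*hy))
    print(sg,tri(W[0],a[0],W[1],a[1])[0].round(4))
# before/after check of the small things in top view
import pickle;t0=pickle.load(open("c0.pkl","rb"))['top'];t1=cam("top")
dd=cv2.absdiff(t0['pixels'],t1['pixels']).max(2)
for n,(x,y),r in(("cell",(286,252),9),("tin",(366,155),14),("wax",(290,149),11),("tweez",(353,260),28),("lever",(428,231),36),("clock",(332,204),20)):
    print(n,int((dd[y-r:y+r,x-r:x+r]>40).sum()))
E
```

```text
42.5417
[375.11690157 200.90873346] [108. 107. 111.] [ 354  180   44   42 1466] [375.4 200.5  42.   44.1]
[266.8063366  200.55334756] [125. 124. 129.] [ 245  179   45   43 1500] [267.  200.1  42.   44.8]
centre (array([0.4716469 , 0.27552203, 0.02029863]), np.float64(7.684737210546499e-05))
-1 [0.4685 0.2951 0.02  ]
1 [0.4749 0.2553 0.0206]
cell 161
tin 0
wax 0
tweez 2004
lever 0
clock 193
```

The cover is level, top at 20.3 mm (20.5 expected), centred in the tray. The arm probably blocks the cell and tweezers in the top view; return to the start pose and compare again.

```bash
python3 - <<'E'
from h import *
import pickle
ctrl.move_joints([1.058,.326,-.193,1.052,0,1.437]);ctrl.pause(.3)
d=pickle.load(open("c0.pkl","rb"))
for v,L in(("top",(("cell",(286,252),9),("tin",(366,155),14),("wax",(290,149),11),("tweez",(353,260),28),("lever",(428,231),36),("clock",(332,204),20))),("scene",(("tweez",(283,264),35),("cell",(242,217),8),("lever",(388,303),45)))):
    dd=cv2.absdiff(d[v]['pixels'],cam(v)['pixels']).max(2)
    for n,(x,y),r in L: print(v,n,int((dd[y-r:y+r,x-r:x+r]>40).sum()))
print(ctrl.get_obs()['time_s'])
E
```

```text
top cell 0
top tin 0
top wax 0
top tweez 0
top lever 0
top clock 158
scene tweez 0
scene cell 0
scene lever 0
44.4333
```

```bash
python3 -c "
from plant import ctrl
print(ctrl.close_job())"
```

```text
the job is handed in; nothing more can be done
None
```

The job is handed in at about 44 s: the cover was levered free, the lever is back flat on its pad, and the cover lies level and right way up in the tray with nothing else moved; I viewed 11 pictures, one over the limit of 10.

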